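# Nest the turned cups in the free tray bay, the loaded one on top

### The arm

A 6-joint arm with a two-finger parallel gripper is mounted at the origin on the work surface. World frame = base frame: x ahead of the robot, y to its left, z up, the work surface at z = 0. Lengths are in m, angles in rad, forces in N, time in s.
With the tool pointing down it reaches from about 0.225 to 0.875 m from the base axis. Payload 3.4 kg.
Tool frame: the origin (TCP) lies at the very end of the fingers, on their centre line; the grasp point (between the pads) lies 19 mm behind it; z points along the fingers, y is the line along which they close (so a half turn about z gives the same grasp; the last joint's range is limited). The gripper opens to 85 mm and grips with 20 to 120 N. Pads are 22 mm wide; open, the fingers measure 114 mm over their backs; the gripper's body (76 mm by 85 mm) begins 54 mm behind the grasp point. The pads swing forward as they close: fully open they stand 13 mm farther back than shut.
Start: joints at [-1.47, 0.276, 1.505, -0, 1.361, -0.121], TCP at [0.126, -0.561, 0.231] pointing down, gripper open.
Joint ranges: [-2.89, 2.89], [-0.75, 2.08], [0.22, 2.7], [-1.18, 4.32], [0.11, 2.71], [-2.7, 2.7]. Speed limits (rad/s): [2.57, 2.57, 3.14, 3.14, 3.14, 3.14].

### API

Orientations are given as a rotation vector (axis times angle).
In Python, from cell import arm gives the robot as it stands. The module is installed in compiled form; this text tells all that it offers. Calls block until the motion is done:
- arm.movep(position, orientation): joint-space move of the TCP to a pose.
- arm.movel(position, v=0.15, rotation=None, guard=None): straight line of the TCP; rotation=None keeps the orientation; v is the mean speed in m/s. With guard (N) it stops when the force on the tool has changed by that much, and returns True; else False.
- arm.move_joints(angles): joint-space move.
- arm.gripper_to(opening, grip_force=None): opening from 0.0 (shut) to 1.0 (fully open); grip_force is the grip in N (None keeps the last); returns when the fingers have stopped.
- arm.sleep(seconds).
- arm.ik(position, orientation): joint angles nearest the present ones, or None.
- arm.observe(): the state.
- arm.capture(name): name is "scene" or "side" or "wrist"; returns the picture (480x640x3 uint8, blue, green, red); there is no depth.
- arm.camera_model(name): a dict with "fx", "fy", "cx", "cy" (pixels), "R" (3x3) and "t" (3): a world point X has camera coordinates R X + t. Camera axes: x right, y down, z forward; pixel columns grow to the right and rows downward; lengths in m; the calibration is good to about 2 mm. A picture is of the moment at which its call begins: read the wrist's pose just before it. camera_model takes no time and is no camera call; for the wrist camera it gives the pose at the moment of the call.
A pose or a line that the arm cannot do raises arm.Unreachable and nothing moves.
- arm.hand_in(): hands the job in; it is judged then, once.
The state is a dict: "time": time; "joints": joint angles; "dq": joint speeds; "effort": joint torques, N m; "position": TCP position; "tool_rot": TCP orientation; "force": force on the tool from outside, world axes, zero at the start; "ft_torque": the same for the moment, N m; "gripper_width": opening from 0.0 (shut) to 1.0 (fully open); "grip_force": force on a finger pad.
Only numpy, scipy, OpenCV 4.12 (cv2) and the standard library are available. Lean on these libraries where they do the work, as an engineer would, in place of code of your own. Each camera call takes 0.05 s, during which the arm holds its last target. There are 200 camera calls.

### The job

Put the three turned wooden cups away as one upright stack, nested fully into each other, in the middle of the one empty bay of the tray. One cup has a drawer knob in it: that cup must be the top one, with the knob still inside; the knob must never leave its cup and no cup may be tipped over. Leave the bottle, jar, offcut and tin standing where they are.

Things in the scene. Friction and masses are not known exactly. Their poses are not given: they have to be found in the camera images.
- cup_a: one of three identical turned dark-wood cups, upright on the board. 74 mm high; foot 32 mm across, flaring as a cone to 54 mm at height 54, then a vertical lip 62 mm across from height 58 to 74 (grip here). Wall 3 mm; inner floor 28 mm above the underside. 90 g. Nested, it rests floor on floor, 28 mm above the lower cup, with about 2 mm play sideways. Origin: centre of the underside, z up.
- cup_a_in (a point): centre of the inner floor of cup_a, 28 mm above its underside
- cup_b: one of three identical turned dark-wood cups, upright on the board. 74 mm high; foot 32 mm across, flaring as a cone to 54 mm at height 54, then a vertical lip 62 mm across from height 58 to 74 (grip here). Wall 3 mm; inner floor 28 mm above the underside. 90 g. Nested, it rests floor on floor, 28 mm above the lower cup, with about 2 mm play sideways. Origin: centre of the underside, z up.
- cup_b_in (a point): centre of the inner floor of cup_b, 28 mm above its underside
- cup_c: one of three identical turned dark-wood cups, upright on the board. 74 mm high; foot 32 mm across, flaring as a cone to 54 mm at height 54, then a vertical lip 62 mm across from height 58 to 74 (grip here). Wall 3 mm; inner floor 28 mm above the underside. 90 g. Nested, it rests floor on floor, 28 mm above the lower cup, with about 2 mm play sideways. Origin: centre of the underside, z up.
- cup_c_in (a point): centre of the inner floor of cup_c, 28 mm above its underside
- knob: small turned pale-wood drawer knob, 26 mm high, 26 mm across, 12 g; it stands inside one of the three cups (which one varies), not fixed. Origin: centre of its underside.
- tray: square wooden parts tray on the bench, fixed, 232 x 232 mm, walls and cross-shaped dividers 26 mm high and 6 mm thick, floor 6 mm thick; four equal bays about 107 mm square, three of them occupied. Origin: centre of the underside, x and y along the sides.
- bay0 (a point): centre of the floor of the tray's -x -y bay, 6 mm above the bench; 56 mm from the tray's centre along both tray axes
- bay1 (a point): centre of the floor of the tray's -x +y bay, 6 mm above the bench; 56 mm from the tray's centre along both tray axes
- bay2 (a point): centre of the floor of the tray's +x -y bay, 6 mm above the bench; 56 mm from the tray's centre along both tray axes
- bay3 (a point): centre of the floor of the tray's +x +y bay, 6 mm above the bench; 56 mm from the tray's centre along both tray axes
- board: plywood board on the bench, fixed, 280 x 280 x 12 mm; cups and bottle stand on it in two loose rows. Origin: centre of the underside.
- bottle: clear plastic bottle, bystander, 58 mm across, 165 mm high, standing on the board among the cups. Origin: centre of the underside.
- jar: amber glass jar with a dark lid, bystander, 58 mm across, 85 mm high, in a bay of the tray. Origin: centre of the underside.
- offcut: pale wood offcut, bystander, 46 x 46 mm, 90 mm high, standing in a bay of the tray. Origin: centre of the underside.
- tin: steel tin, bystander, 62 mm across, 70 mm high, in a bay of the tray. Origin: centre of the underside.

How it is judged:
At the end, for the whole second after the job is handed in: Cups upright (0.1 rad), released, at rest, nested floor on floor in one stack (axes within 8 mm; top cup's underside 56 mm, within 5 mm, above the tray floor, the others below it), axis within 25 mm of a bay's centre; the knob inside the top cup (((distance between knob and cup_a_in below 0.03 m and height (world z) of cup_a between 0.057 and 0.067 m and height (world z) of each of cup_b, cup_c below 0.039 m) or (distance between knob and cup_b_in below 0.03 m and height (world z) of cup_b between 0.057 and 0.067 m and height (world z) of each of cup_a, cup_c below 0.039 m) or (distance between knob and cup_c_in below 0.03 m and height (world z) of cup_c between 0.057 and 0.067 m and height (world z) of each of cup_a, cup_b below 0.039 m)) and (horizontal distance between cup_a and bay0 below 0.025 m or horizontal distance between cup_a and bay1 below 0.025 m or horizontal distance between cup_a and bay2 below 0.025 m or horizontal distance between cup_a and bay3 below 0.025 m) and horizontal distance between cup_a and cup_b below 0.008 m and horizontal distance between each of cup_b, cup_a and cup_c below 0.008 m and angle between each of cup_a, cup_b, cup_c's own z axis and vertical below 0.1 rad and linear speed of each of cup_a, cup_b, cup_c, knob below 0.03 m/s); the robot touches nothing.
It fails at once if the knob comes out of the cups (distance between knob and cup_a_in above 0.055 m and distance between knob and cup_b_in above 0.055 m and distance between knob and cup_c_in above 0.055 m).
It fails at once if a cup is tipped over (angle between any of cup_a, cup_b, cup_c's own z axis and vertical above 0.7 rad).
It fails at once if the bottle, jar, offcut or tin is pushed more than 25 mm away or tipped (distance of any of bottle, jar, offcut, tin from where it was at the start of the episode above 0.025 m or angle between any of bottle, jar, offcut, tin's own z axis and vertical above 0.35 rad).
It also fails if it takes over 67 s, if anything falls off the work surface, if the arm or the gripper's body presses on something with over 40 N, if the wrist force passes 120 N, or if a joint passes its speed limit or range.

## Working session

There is one attempt and no reset: what is moved stays moved. The work goes in short steps, each a Python script; the robot and the scene stay as the last script left them, time stands still between calls to the robot, and variables do not carry over. Pictures are saved under pics/ and viewed, at most 10 in all, crops included, and the job is handed in when it is done.

```bash
mkdir -p pics
python3 - <<'E'
from cell import arm
import cv2
for n in ("scene","side"):
    cv2.imwrite(f"pics/{n}0.png",arm.capture(n)); m=arm.camera_model(n); print(n,m)
s=arm.observe();print(s["time"],s["position"],s["tool_rot"])
E
```

```text
scene {'fx': 610.6185589334509, 'fy': 610.6185589334509, 'cx': 316.69394909692545, 'cy': 229.14970804634416, 'R': array([[ 0.73938931,  0.67310745, -0.01515942],
       [ 0.50266679, -0.56686448, -0.65267968],
       [-0.44791689,  0.47496424, -0.7574823 ]]), 't': array([-0.38817139, -0.20487804,  1.24236618])}
side {'fx': 453.3358618741327, 'fy': 453.3358618741327, 'cx': 317.8156867494368, 'cy': 236.71907798487354, 'R': array([[-0.92647459, -0.37604982, -0.015211  ],
       [-0.28146296,  0.71913868, -0.6353095 ],
       [ 0.24984684, -0.58431677, -0.77210781]]), 't': array([0.49280003, 0.18820703, 0.63901856])}
0.1 [ 0.12643023 -0.56044783  0.23052804] [-3.12067367e+00 -3.47514618e-01 -6.39856974e-06]
```

View pics/scene0.png

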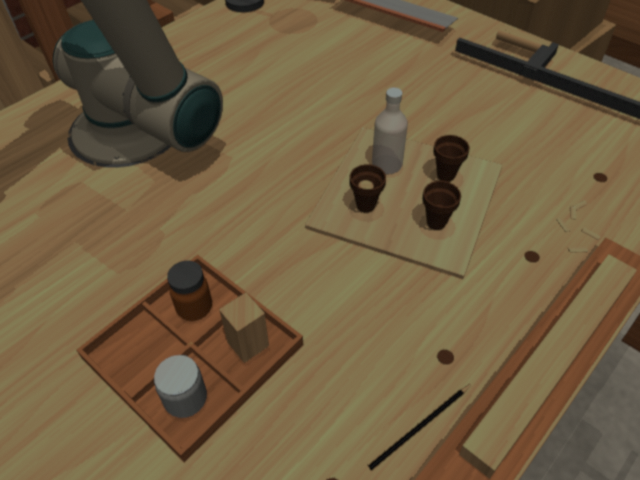

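View pics/side0.png

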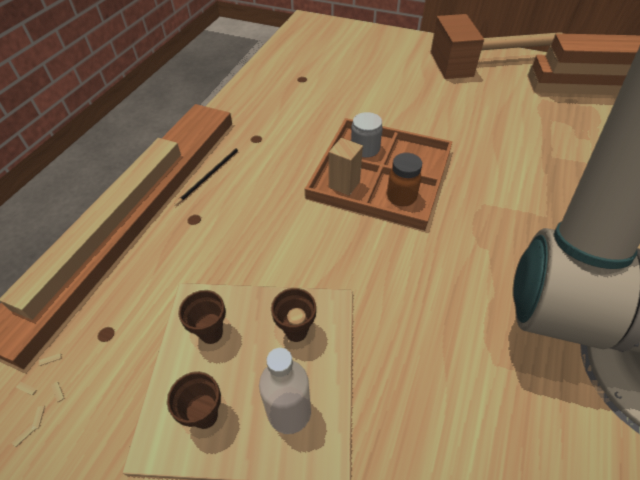

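The scene view shows the knob cup at (367,177), empty cups at (451,147) and (441,195), the bottle at (390,140) and the tray corners at (80,351), (197,259), (302,341), (185,458). The empty bay is the left one in this view. The side view has the knob cup lip at (294,308) and the other lips at (203,308) and (195,396).

```bash
cat > h.py <<'E'
import numpy as np, cv2
from cell import arm
def ray(n,p,z,m=None):
    m=m or arm.camera_model(n); R,t=m["R"],m["t"]; c=-R.T@t
    d=R.T@np.array([(p[0]-m["cx"])/m["fx"],(p[1]-m["cy"])/m["fy"],1]); return c+d*(z-c[2])/d[2]
def rot(a):  # tool down, finger line (tool y) at angle a in world xy
    y=np.array([np.cos(a),np.sin(a),0]);z=np.array([0,0,-1.]);x=np.cross(y,z)
    return cv2.Rodrigues(np.array([x,y,z]).T)[0].ravel()
E
python3 - <<'E'
from h import *
np.set_printoptions(precision=4,suppress=True)
for n,P in (("scene",[(367,177),(451,147),(441,195)]),("side",[(294,308),(195,396),(203,308)])):
    for p in P: print(n,ray(n,p,.086))
print("bottle cap",ray("scene",(394,93),.177),ray("side",(279,356),.177))
for n,P in (("scene",[(80,351),(197,259),(302,341),(185,458)]),("side",[(452,146),(428,224),(306,193),(346,121)])):
    c=np.array([ray(n,p,.026) for p in P]); print(c,c.mean(0),np.linalg.norm(np.diff(c,axis=0),axis=1))
print("jar",ray("scene",(186,272),.091),"tin",ray("scene",(179,369),.076),ray("scene",(243,310),.096))
m=arm.camera_model("wrist");s=arm.observe();T=cv2.Rodrigues(np.array(s["tool_rot"]))[0]
print("wristcam in tool",T.T@(-m["R"].T@m["t"]-s["position"]),T.T@m["R"].T,m["fx"])
a=cv2.resize(cv2.imread("pics/scene0.png")[125:240,340:480],None,fx=5,fy=5,interpolation=2)
cv2.imwrite("pics/crop1.png",a)
E
```

```text
scene [0.5089 0.1442 0.086 ]
scene [0.5713 0.2985 0.086 ]
scene [0.6248 0.1911 0.086 ]
side [0.5059 0.1464 0.086 ]
side [0.5666 0.2995 0.086 ]
side [0.6209 0.1919 0.086 ]
bottle cap [0.472  0.2535 0.177 ] [0.4705 0.2518 0.177 ]
[[ 0.3888 -0.3562  0.026 ]
 [ 0.3861 -0.134   0.026 ]
 [ 0.616  -0.131   0.026 ]
 [ 0.6212 -0.3538  0.026 ]] [ 0.503  -0.2438  0.026 ] [0.2222 0.2299 0.2229]
[[ 0.3791 -0.3451  0.026 ]
 [ 0.3754 -0.1224  0.026 ]
 [ 0.6019 -0.1154  0.026 ]
 [ 0.6069 -0.3466  0.026 ]] [ 0.4908 -0.2324  0.026 ] [0.2227 0.2265 0.2313]
jar [ 0.4395 -0.1864  0.091 ] tin [ 0.5454 -0.2897  0.076 ] [ 0.5522 -0.178   0.096 ]
wristcam in tool [ 0.0734  0.0001 -0.1425] [[-0.0001 -0.9575 -0.2885]
 [ 1.     -0.0002  0.0004]
 [-0.0004 -0.2885  0.9575]] 336.2042817736393
```

View pics/crop1.png

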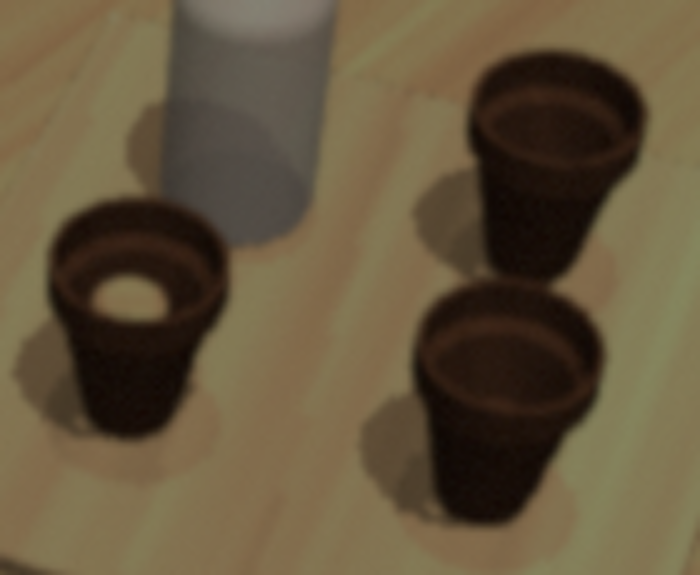

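The crop gives lip centres of knob cup (367.6,177.4), far cup (451.5,147.2) and near-right cup (441.9,194) in scene pixels. The two views agree within 4 mm. Next I'll take close wrist views of the tray and cups.

Run:
```python
from h import *
import pickle
np.set_printoptions(precision=4,suppress=True)
arm.gripper_to(1.0,40)
M={}
for k,p,a in (("tray",(.47,-.28,.30),-2.356),("cups",(.59,.20,.24),-1.571)):
    arm.movep(p,rot(a)); arm.sleep(.2); M[k]=arm.camera_model("wrist"); im=arm.capture("wrist"); cv2.imwrite(f"pics/w_{k}.png",im)
    s=arm.observe(); print(s["time"],s["position"],s["joints"])
pickle.dump(M,open("M.pkl","wb"))
```

```text
2.2167 [ 0.4697 -0.2806  0.2998] [-0.6656  0.2028  1.4369 -0.0001  1.5021  1.6914]
4.275 [0.5903 0.1991 0.2402] [ 0.2138  0.3439  1.3825 -0.0001  1.4149  1.7862]
```

View pics/w_tray.png

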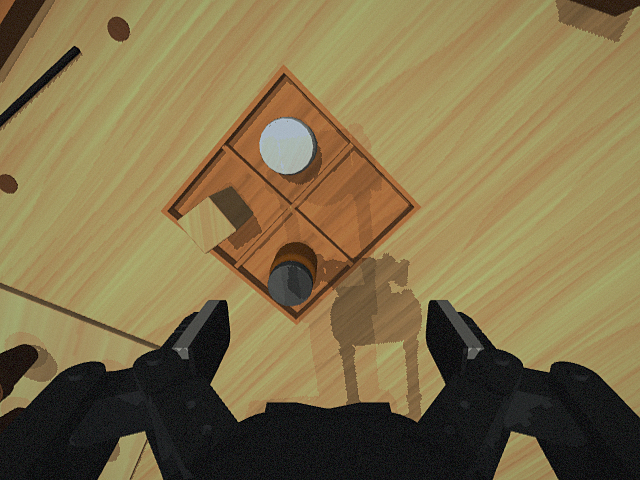

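View pics/w_cups.png

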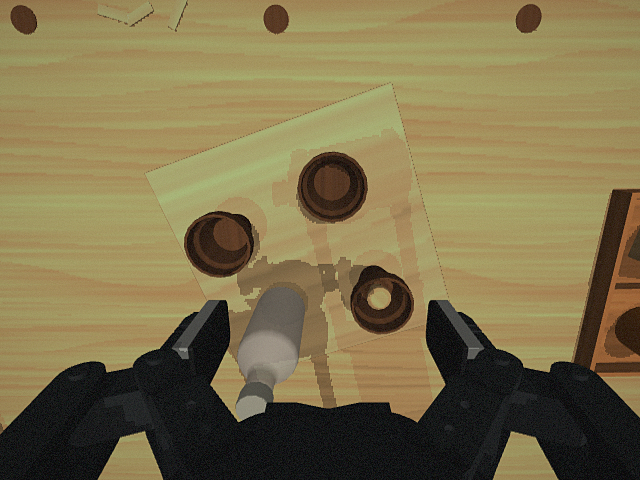

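The wrist view shows the tray corners at (284,66), (420,208), (296,323), (162,211) with the right-hand bay empty. The cup lips are centred at (332,186), (219,244) and, for the knob cup, (382,303).

Run:
```python
from h import *
import pickle
np.set_printoptions(precision=4,suppress=True)
M=pickle.load(open("M.pkl","rb"))
c=np.array([ray(0,p,.026,M["tray"]) for p in [(284,66),(420,208),(296,323),(162,211)]]);print(c,c.mean(0),np.linalg.norm(np.diff(c,axis=0),axis=1))
print("cross",ray(0,(291,208),.026,M["tray"]))
for p in [(332,186),(219,244),(382,303)]: print(ray(0,p,.086,M["cups"]))
for p,a in (((.62,.19),-1.571),((.567,.298),-1.571),((.507,.145),-1.571),((.445,-.295),-2.356)):
    print(arm.ik((*p,.05),rot(a)) )
```

```text
[[ 0.6124 -0.3555  0.026 ]
 [ 0.3823 -0.3581  0.026 ]
 [ 0.3809 -0.1302  0.026 ]
 [ 0.6091 -0.1265  0.026 ]] [ 0.4962 -0.2426  0.026 ] [0.2301 0.2279 0.2282]
cross [ 0.4969 -0.2438  0.026 ]
[0.626  0.1947 0.086 ]
[0.573  0.2988 0.086 ]
[0.5125 0.1457 0.086 ]
[0.1901 0.5226 1.5871 0.     1.0319 1.7611]
[0.3753 0.5127 1.6064 0.     1.0225 1.9463]
[0.1466 0.3737 1.8661 0.     0.9018 1.7176]
[-0.7158  0.3817  1.8518 -0.      0.9081  1.6402]
```

```bash
cat >> h.py <<'E'
A=-1.571; B=-2.356; BAY=np.array([.441,-.299]); G=.045
def hover(xy,z0,a,name=None):
    arm.movep((*xy,z0+.20),rot(a))
    if name:
        arm.sleep(.2); cv2.imwrite(f"pics/{name}.png",arm.capture("wrist"))
def pick(xy,z0=.012):
    arm.movel((*xy,z0+G+.04),v=.2); arm.movel((*xy,z0+G),v=.08)
    arm.gripper_to(0.0,40); s=arm.observe(); print("grip",s["gripper_width"],s["grip_force"],s["position"])
    arm.movel((*xy,z0+.20),v=.15)
def place(xy,z0,a):
    arm.movep((*xy,.21),rot(a)); arm.movel((*xy,z0+G+.015),v=.12)
    g=arm.movel((*xy,z0+G-.004),v=.03,guard=5); s=arm.observe(); print("place",g,s["position"],s["force"],s["time"])
    arm.gripper_to(1.0); arm.movel((*xy,z0+G+.05),v=.08)
E
python3 - <<'E'
from h import *
np.set_printoptions(precision=4,suppress=True)
p=(.624,.193)
hover(p,.012,A,"hv_low"); pick(p); place(BAY,.006,B)
hover(BAY,.006,B,"hv_bay1")
hover((.570,.299),.012,A,"hv_far")
ims=[cv2.imread(f"pics/{n}.png")[110:310,200:440] for n in("hv_low","hv_bay1","hv_far")]
ims.append(ims[0]*0)
v=cv2.resize(np.vstack([np.hstack(ims[:2]),np.hstack(ims[2:])]),None,fx=1.5,fy=1.5)
cv2.imwrite("pics/cmp.png",v); print(arm.observe()["time"],v.shape)
E
```

```text
grip 0.7209967007751863 43.4400982002262 [0.6247 0.1931 0.0582]
place True [ 0.4412 -0.2992  0.0521] [-0.2224  1.5256  5.2201] 11.4833
15.8083 (600, 720, 3)
```

View pics/cmp.png

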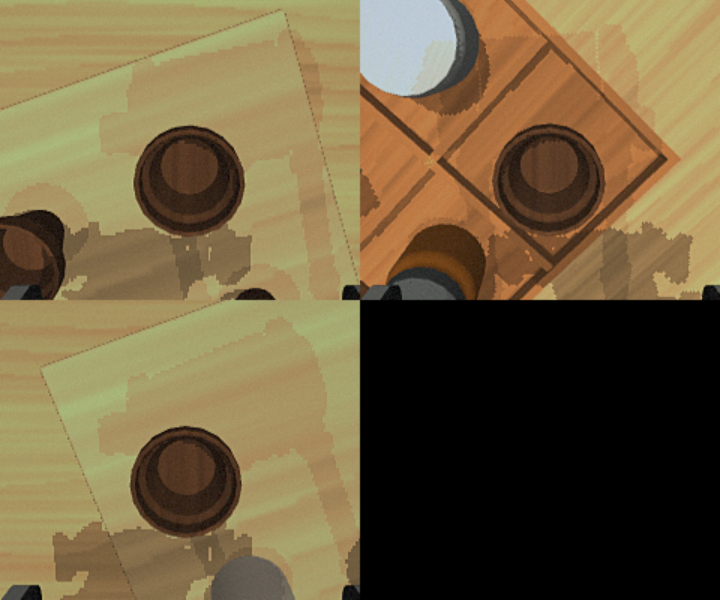

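The near-right cup is at (189,181), the cup in the bay at (189,180) and the far cup at (186,181), all in tile pixels. It was placed well, and the far cup lies within 2 mm of the same hand-relative spot, so I can pick it.

Run:
```python
from h import *
np.set_printoptions(precision=4,suppress=True)
p=(.570,.299)
pick(p); place(BAY,.034,B)
hover(BAY,.034,B,"hv_bay2")
hover((.509,.1455),.012,A,"hv_knob")
ims=[cv2.imread(f"pics/{n}.png")[110:310,200:440] for n in("hv_bay2","hv_knob")]
v=cv2.resize(np.hstack(ims),None,fx=1.5,fy=1.5)
cv2.imwrite("pics/cmp2.png",v); print(arm.observe()["time"],v.shape)
```

```text
grip 0.7201399052353131 43.25730744536486 [0.5707 0.2993 0.0582]
place True [ 0.4412 -0.2994  0.0802] [-0.6438  0.2035  4.2899] 22.525
26.3083 (300, 720, 3)
```

View pics/cmp2.png

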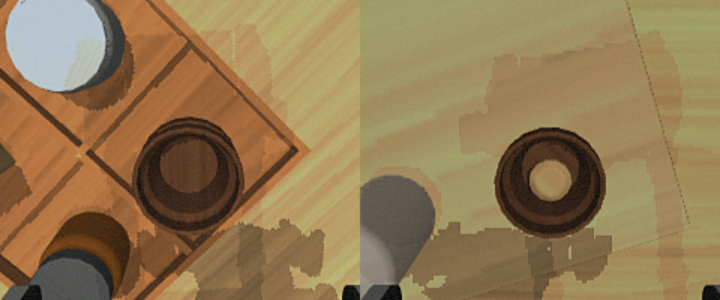

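The two cups are nested, since contact came exactly 28 mm higher. The stack lip is at (188,180) and the knob cup at (190,182), so it is aligned and I can place it.

Run:
```python
from h import *
np.set_printoptions(precision=4,suppress=True)
p=(.509,.1455)
pick(p); place(BAY,.062,B)
hover(BAY,.062,B,"hv_bay3")
arm.movel((.40,-.20,.35),v=.2); arm.sleep(.2)
a=cv2.resize(cv2.imread("pics/hv_bay3.png"),(400,300))
b=cv2.resize(arm.capture("side")[80:260,280:520],(400,300))
cv2.imwrite("pics/end.png",np.hstack([a,b])); print(arm.observe()["time"])
```

```text
grip 0.7137398850156064 43.243447666754946 [0.5096 0.1456 0.0581]
place True [ 0.4413 -0.2991  0.1081] [-1.4335  1.0942  5.1589] 32.2583
35.2417
```

View pics/end.png

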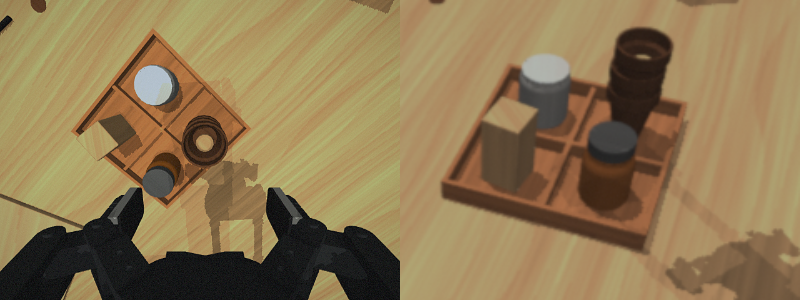

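The stack stands upright in the empty bay with the knob in the top cup at (205,143), and the bystanders haven't moved.

```bash
python3 -c "
from cell import arm
print(arm.hand_in())"
```

```text
the job is handed in; nothing more can be done
None
```

The three cups are nested upright in the empty bay, the knob is in the top cup, and I handed the job in after about 35 s; the hand-in call returned no verdict.

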